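# Load the spring dispenser and hold the pile down

### The arm

A 6-joint arm with a two-finger parallel gripper is mounted at the origin on a cart in front of the work surface, level with it; the furniture and walls round the work are solid. World frame = base frame: x ahead of the robot, y to its left, z up, the work surface at z = 0. Lengths are in m, angles in rad, forces in N, time in s.
With the tool pointing down it reaches from about 0.25 to 0.725 m from the base axis. Payload 9.7 kg.
Tool frame: the origin (TCP) lies where the fingers leave the gripper's body, on its centre line; the fingertips stand 73 mm ahead of it and the grasp point (between the pads) lies 54 mm ahead of it; z points along the fingers, y is the direction in which the jaws open and shut (so a half turn about z gives the same grasp; the last joint's range is limited). The gripper opens to 85 mm and grips with 20 to 120 N. Pads are 22 mm wide; open, the fingers measure 114 mm over their backs; the gripper's body (76 mm by 85 mm) begins 54 mm behind the grasp point. The pads swing forward as they close: fully open they stand 13 mm farther back than shut.
Start: joints at [-1.308, 0.087, 0.176, 1.66, 0, 1.571], TCP at [0.143, -0.531, 0.304] pointing down, gripper open.
Joint ranges: [-3.13, 3.13], [-0.85, 1.81], [-1.15, 1.24], [-2.2, 2.28], [-1.44, 1.52], [-3.14, 3.14]. Speed limits (rad/s): [2.22, 2.22, 2.57, 3.14, 3.14, 3.14].

### API

Orientations are given as a unit quaternion [w, x, y, z].
In Python, from bench import manip, claw, planner, vision, sensors gives the robot as it stands. Calls block until the motion is done:
- manip.reach(position, orientation): joint-space move of the TCP to a pose.
- manip.move_l(position, rotation=None, velocity=0.15): straight line of the TCP; rotation=None keeps the orientation; velocity is the mean speed in m/s.
- manip.goto_joints(angles): joint-space move.
- claw.move_gripper(opening): opening from 0.0 (shut) to 1.0 (fully open); the grip force is fixed at half the most; returns when the fingers have stopped.
- manip.dwell(seconds).
- planner.inverse_kinematics(position, orientation): joint angles nearest the present ones, or None.
- vision.snapshot(name): name is "scene" or "side" or "wrist"; returns a dict with "img" (400x640x3 uint8, red, green, blue), "z_map" (400x640 float32, m along the optical axis (not along the pixel's ray), 0 where there is no reading), "fov_y" (degrees; the focal length in pixels is half the picture's height over the tangent of half this angle, whatever the lens; pixels are square), "cx", "cy" (the principal point, pixels), "position" and "attitude" of the camera in the world. Camera axes: x right, y down, z forward; pixel columns grow to the right and rows downward; lengths in m; the calibration is good to about 2 mm. The wrist camera is an equidistant fisheye: a pixel r from the principal point sees the ray r / f radians off the axis. A picture is of the moment at which its call begins.
A pose or a line that the arm cannot do raises manip.PlanningError and nothing moves.
- manip.close_job(): hands the job in, once; it reports no verdict.
Readings, each from a call of its own:
- sensors.read_time_s(): time.
- sensors.read_qpos(): joint angles.
- sensors.read_joint_vel(): joint speeds.
- sensors.read_effort(): joint torques, N m.
- sensors.read_eef_pos(): TCP position.
- sensors.read_ee_rot(): TCP orientation.
- sensors.read_contact_force(): force on the tool from outside, world axes, zero at the start.
- sensors.read_ft_torque(): the same for the moment, N m.
- sensors.read_gripper_width(): opening from 0.0 (shut) to 1.0 (fully open).
Only numpy, scipy, OpenCV 4.12 (cv2) and the standard library are available. Lean on these libraries where they do the work, as an engineer would, in place of code of your own. Each camera call takes 0.05 s, during which the arm holds its last target.

### The job

Load both small wooden boards into the spring-loaded dispenser: lay them flat and squarely on the raised carrier plate, one on top of the other with edges in line, and let go of them. Then press the pile down with the fingertips until the upper face of the top board is about 4 mm below the casing's rim, not above the rim and not much deeper, and finish holding it pressed there, so that I can set the retaining catches; the program ends while still holding. Leave the mug, the jar and the shaker where they stand.

Things in the scene. Friction and masses are not known exactly. Their poses are not given: they have to be found in the camera images.
- board_a: Small oblong wooden board, 96 (own x) x 64 (own y) x 12 mm thick, about 70 g, flat on the table at the start, with a dark 10 mm eyelet (flush, no grip) near one end. Origin: centre of its underside; z up. Grip it across the 64 mm width. Both boards are alike: either may lie below, either way round.
- board_b: The other board, the same as board_a, on the other side of the dispenser at the start.
- dispenser: The dispenser's steel casing, fixed to the table: an open-topped oblong box, 118 (own x) x 86 (own y) mm outside with a 130 x 98 x 8 mm foot, walls 5 mm thick, rim 70 mm above the table. Its well is 108 x 76 mm, so a board lying along it has 6 mm of play on each side. A small black catch knob stands 10 mm out of each end wall. Origin: centre of its underside, on the table.
- dispenser_rim (a point): Centre of the casing's mouth, level with the rim, 70 mm above the table; axes as the casing's: x along the long side, z up.
- carrier_top (a point): Centre of the carrier plate's upper face; moves with the plate. The plate, 100 x 68 x 6 mm, lies in the well and stands 4 mm above the rim when it is up, so that fingers which hold a board by its edges stay above the walls. Axes as the casing's.
- carrier (a joint): Travel of the carrier plate in m: 0 = up (where its spring keeps it, also under the weight of both boards), grows as it is pressed down, 0.046 = bottom stop. The spring pushes up with 5 N at 0 and 200 N per m more (11.4 N at 0.032), and lifts the plate again when let go. With both boards on the plate their top is flush with the rim at 0.028; wanted is 0.032.
- mug_tea: White mug, 82 x 114 x 91 mm, standing behind to the right; origin under its centre. Leave alone.
- jam_jar: Glass jam jar, 69 mm across, 99 mm high, standing behind the dispenser; origin under its centre. Leave alone.
- pepper_shaker: Wooden shaker, 44 mm across, 95 mm high, standing behind to the left; origin under its centre. Leave alone.
Things that resemble listed ones, but are neither listed nor needed, are in the scene too. What is shaped like the board_a but blue is not meant.

How it is judged:
On the way, in this order (a step that is already met when the one before it is completed fails the run):
1. both boards lie flat and squarely on the carrier plate, one on the other, released, the plate up (horizontal distance between each of board_a, board_b and carrier_top below 0.009 m and horizontal distance between board_a and board_b below 0.007 m and angle between the x axis of each of board_a, board_b and the x axis of carrier_top, either way round below 0.13 rad and angle between the x axis of board_a and the x axis of board_b, either way round below 0.12 rad and angle between the z axis of each of board_a, board_b and the z axis of carrier_top, either way round below 0.05 rad and contact force between each of the arm, the fingers and board_a below 0.3 N and contact force between each of the arm, the fingers and board_b below 0.3 N and value of joint carrier below 0.006 m and ((z of board_a in the frame of carrier_top between -0.003 and 0.003 m and z of board_b in the frame of carrier_top between 0.009 and 0.015 m) or (z of board_b in the frame of carrier_top between -0.003 and 0.003 m and z of board_a in the frame of carrier_top between 0.009 and 0.015 m))), for 0.2 s.
2. the pile is pressed down to 0.5 to 7.5 mm below the rim by the fingertips on the top board (((z of board_a in the frame of carrier_top between -0.003 and 0.003 m and z of board_b in the frame of carrier_top between 0.009 and 0.015 m and z of board_b in the frame of dispenser_rim between -0.0195 and -0.0125 m and contact force between the fingers and board_b above 3 N) or (z of board_b in the frame of carrier_top between -0.003 and 0.003 m and z of board_a in the frame of carrier_top between 0.009 and 0.015 m and z of board_a in the frame of dispenser_rim between -0.0195 and -0.0125 m and contact force between the fingers and board_a above 3 N))), for 0.3 s.
At the end, for the whole second after the job is handed in: Boards flat on the carrier plate, one on the other, centres within 7 mm of each other and 9 mm of the plate's, long edges within 7 degrees of each other and the casing; top board's face held still 0.5 to 7.5 mm below the rim by fingertips pressing with over 3 N (horizontal distance between each of board_a, board_b and carrier_top below 0.009 m and horizontal distance between board_a and board_b below 0.007 m and angle between the x axis of each of board_a, board_b and the x axis of carrier_top, either way round below 0.13 rad and angle between the x axis of board_a and the x axis of board_b, either way round below 0.12 rad and angle between the z axis of each of board_a, board_b and the z axis of carrier_top, either way round below 0.05 rad and ((z of board_a in the frame of carrier_top between -0.003 and 0.003 m and z of board_b in the frame of carrier_top between 0.009 and 0.015 m and z of board_b in the frame of dispenser_rim between -0.0195 and -0.0125 m and contact force between the fingers and board_b above 3 N) or (z of board_b in the frame of carrier_top between -0.003 and 0.003 m and z of board_a in the frame of carrier_top between 0.009 and 0.015 m and z of board_a in the frame of dispenser_rim between -0.0195 and -0.0125 m and contact force between the fingers and board_a above 3 N)) and value of joint carrier between 0.0275 and 0.0365 m and velocity of joint carrier between -0.01 and 0.01 m/s); the arm keeps its last pose, push and grip.
It fails at once if the mug is pushed more than 30 mm or tipped over (distance of mug_tea from where it was at the start of the episode above 0.03 m or angle between mug_tea's own z axis and vertical above 0.5 rad).
It fails at once if the jam jar is pushed more than 30 mm or tipped over (distance of jam_jar from where it was at the start of the episode above 0.03 m or angle between jam_jar's own z axis and vertical above 0.5 rad).
It fails at once if the shaker is pushed more than 30 mm or tipped over (distance of pepper_shaker from where it was at the start of the episode above 0.03 m or angle between pepper_shaker's own z axis and vertical above 0.5 rad).
It also fails if it takes over 53 s, if anything falls off the work surface, if the arm or the gripper's body presses on something with over 40 N, if the wrist force passes 120 N, or if a joint passes its speed limit or range.

## Working session

There is one attempt and no reset: what is moved stays moved. The work goes in short steps, each a Python script; the robot and the scene stay as the last script left them, time stands still between calls to the robot, and variables do not carry over. Pictures are saved under pics/ and viewed, and the job is handed in when it is done.

```bash
ls; mkdir -p pics; cat > h.py <<'E'
import numpy as np, cv2
from scipy.spatial.transform import Rotation as R
from bench import manip, claw, planner, vision, sensors
def snap(n,f):
    s=vision.snapshot(n); cv2.imwrite('pics/'+f+'.png',s['img'][:,:,::-1]); 
    np.savez('pics/'+f+'.npz',**s); return s
def ld(f): return dict(np.load('pics/'+f+'.npz',allow_pickle=True))
def rot(s):
    a=np.array(s['attitude'],float)
    return a if a.shape==(3,3) else R.from_quat(a[[1,2,3,0]]).as_matrix()
def foc(s): return 200/np.tan(np.radians(float(s['fov_y']))/2)
def onplane(s,uv,z):
    uv=np.atleast_2d(uv).astype(float); f=foc(s)
    d=np.c_[(uv[:,0]-s['cx'])/f,(uv[:,1]-s['cy'])/f,np.ones(len(uv))]@rot(s).T
    p=np.array(s['position']); return p+d*((z-p[2])/d[:,2])[:,None]
def cloud(s):
    f=foc(s); v,u=np.mgrid[0:400,0:640]; z=s['z_map']
    c=np.stack([(u-s['cx'])/f*z,(v-s['cy'])/f*z,z],-1)
    return c@rot(s).T+np.array(s['position'])
E
python3 - <<'E'
from h import *
for n in('scene','side','wrist'):
    s=snap(n,n+'0'); print(n,s['fov_y'],s['cx'],s['cy'],s['position'],s['attitude'])
print(sensors.read_time_s(),sensors.read_eef_pos(),sensors.read_ee_rot(),sensors.read_gripper_width(),sensors.read_contact_force())
E
```

```text
pics
scene 50.81403617242906 314.1076617885546 201.76418873895574 [-0.04126188  0.75115838  1.01200274] [ 0.13170353 -0.31413577  0.86524479 -0.36786459]
side 48.482081145340594 316.1289603881726 202.2371262743635 [ 0.2280931  -1.05959643  0.51906714] [-0.55358046  0.82116022 -0.11881267  0.07161091]
wrist 65.70646984690485 314.5868389193251 197.08194515909906 [ 0.21133729 -0.51276003  0.37314777] [ 0.11361332  0.78559567 -0.60179312 -0.08818441]
0.15 [ 0.14285798 -0.53101582  0.30334887] [-5.10549602e-04  9.91379625e-01  1.31019743e-01 -6.78005737e-05] 0.9977940606563994 [ 1.68443452  1.06286219 -0.17660129]
```

View pics/scene0.png

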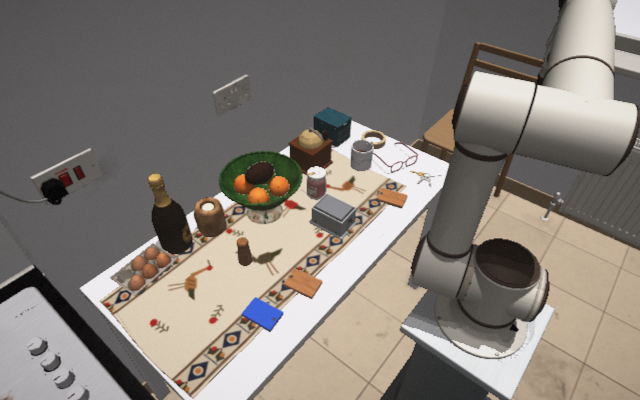

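View pics/side0.png

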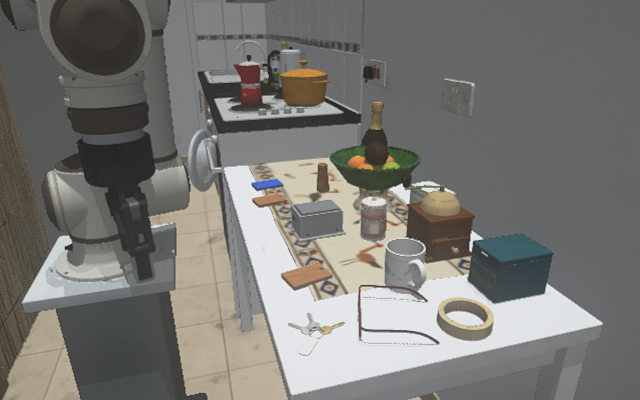

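View pics/wrist0.png

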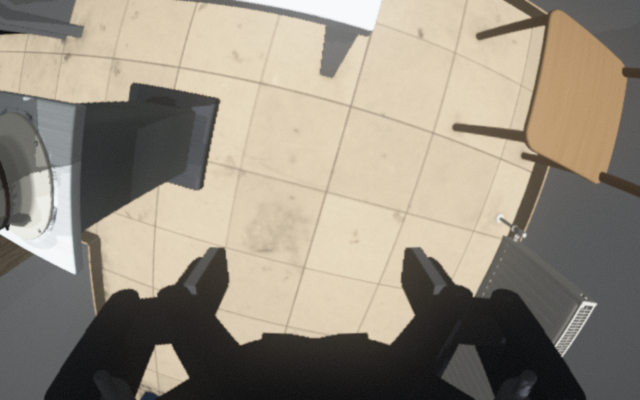

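The scene view shows two brown boards at (303,282) and (392,198) and a blue look-alike at (262,314), which is not meant. The dispenser is at (333,214), the shaker at (244,250), the jar at (316,182) and the mug at (361,155). In the side view the boards are at (268,200) and (306,276), the blue one at (267,184). I choose the two brown boards and check them in a crop with measurements.

```bash
cat > m.py <<'E'
from h import *
s=ld('scene0'); P=cloud(s); hsv=cv2.cvtColor(s['img'],cv2.COLOR_RGB2HSV)
print(hsv[282,303],hsv[198,392],hsv[276,310])
def board(s,hsv,c,z=.012,w=35):
    m=cv2.inRange(hsv,(3,100,70),(17,255,255)); k=np.zeros_like(m); k[c[1]-w:c[1]+w,c[0]-w:c[0]+w]=255; m&=k
    n,l,st,ce=cv2.connectedComponentsWithStats(m); i=1+np.argmax(st[1:,4]); mm=(l==i).astype(np.uint8)
    cn=max(cv2.findContours(mm,cv2.RETR_EXTERNAL,cv2.CHAIN_APPROX_NONE)[0],key=cv2.contourArea)[:,0]
    q=onplane(s,cn,z)[:,:2]; r=cv2.minAreaRect((q*1000).astype(np.float32)); return r,mm
for n,cs in(('scene0',[(303,282),(392,198)]),('side0',[(268,200),(306,276)])):
    s=ld(n); hsv=cv2.cvtColor(s['img'],cv2.COLOR_RGB2HSV); P=cloud(s)
    for c in cs:
        r,mm=board(s,hsv,c); pz=P[mm>0]; print(n,c,r,mm.sum(),np.median(pz,0))
s=ld('scene0');P=cloud(s)
for nm,c in dict(disp=(333,214),blue=(262,314),shaker=(244,240),jar=(316,170),mug=(361,145)).items(): print(nm,P[c[1],c[0]])
a=cv2.resize(s['img'][160:340,220:430],None,fx=3.6,fy=3.2)[:,:,::-1]; cv2.imwrite('pics/crop0.png',a)
m=(P[...,2]>.055)&(P[...,2]<.085); m[:180]=0;m[245:]=0;m[:,:305]=0;m[:,360:]=0
q=P[m]; print('rim',cv2.minAreaRect((q[:,:2]*1000).astype(np.float32)),np.percentile(q[:,2],[5,50,95]))
E
python3 m.py
```

```text
[ 12 145 187] [ 13 143 192] [ 13 139 195]
scene0 (303, 282) ((443.03240966796875, 210.04852294921875), (105.60897827148438, 107.93222045898438), 12.080288887023926) 680 [0.43560435 0.22833193 0.0122852 ]
scene0 (392, 198) ((433.54052734375, -237.02708435058594), (97.380615234375, 70.35212707519531), 13.268898963928223) 363 [ 0.43008899 -0.23600726  0.01207445]
side0 (268, 200) ((431.7542419433594, 214.14012145996094), (89.29019927978516, 58.93244171142578), 9.998961448669434) 200 [0.43072432 0.22091084 0.00866545]
side0 (306, 276) ((428.99835205078125, -245.46380615234375), (90.6973876953125, 67.89767456054688), 14.649060249328613) 569 [ 0.43080372 -0.24517971  0.00942411]
disp [0.49722974 0.00919057 0.07601311]
blue [0.44774707 0.37706232 0.01508953]
shaker [0.61794559 0.26985628 0.09435719]
jar [ 0.65748462 -0.10121474  0.09746381]
mug [ 0.64580505 -0.35277791  0.06577823]
rim ((559.2037963867188, -32.453857421875), (116.8030014038086, 226.71405029296875), 74.22050476074219) [0.05794205 0.07279292 0.0783568 ]
```

```bash
python3 -c "
from h import *
s=ld('side0');P=cloud(s)
for c in [(318,212),(318,220),(300,206),(330,206)]: print(P[c[1],c[0]])
cv2.imwrite('pics/crop1.png',cv2.resize(s['img'][160:300,230:350],None,fx=4,fy=4)[:,:,::-1])"
```

```text
[ 0.51272259 -0.05681041  0.06796795]
[ 0.51085529 -0.06237973  0.04818967]
[ 0.47732487 -0.00886393  0.0700762 ]
[ 0.55170747 -0.03532042  0.0710735 ]
```

View pics/crop0.png

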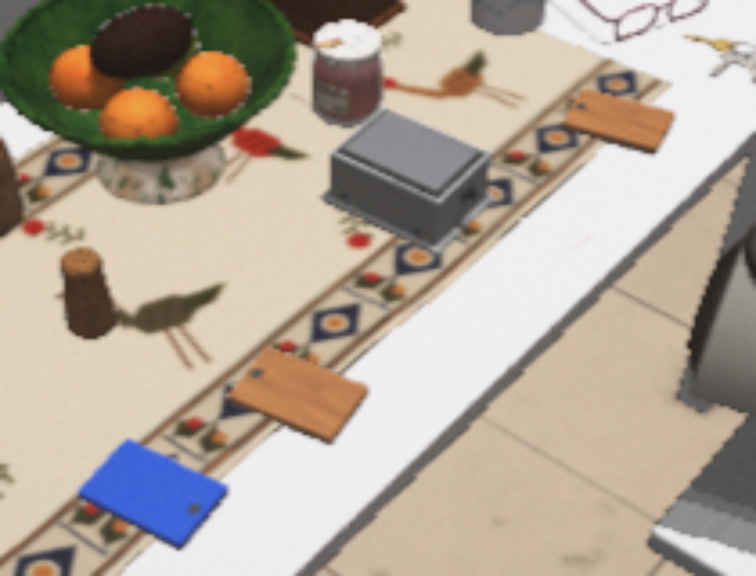

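View pics/crop1.png

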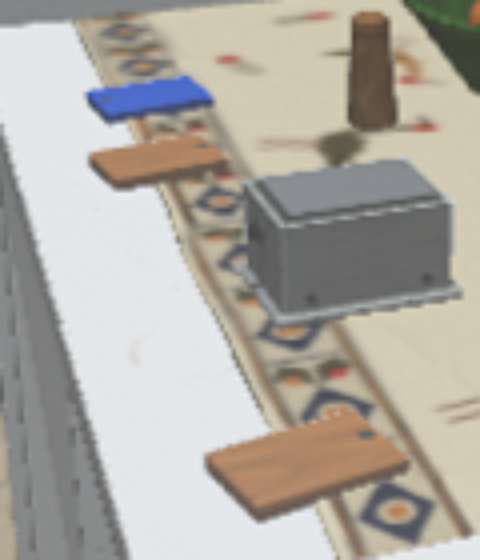

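The crops confirm two brown boards with eyelets on either side of the grey dispenser, all long axes roughly along world x. Next come closer wrist views.

```bash
cat >> h.py <<'E'
def rays(s,uv):
    uv=np.atleast_2d(uv).astype(float); d=uv-[s['cx'],s['cy']]; r=np.hypot(*d.T)+1e-9; t=r/foc(s)
    return np.c_[d/r[:,None]*np.sin(t)[:,None],np.cos(t)]@rot(s).T
def wplane(s,uv,z):
    d=rays(s,uv); p=np.array(s['position']); return p+d*((z-p[2])/d[:,2])[:,None]
def q(yaw):  # tool down, tool x at yaw
    m=R.from_euler('z',yaw)*R.from_quat([1,0,0,0]); x=m.as_quat(); return [x[3],x[0],x[1],x[2]]
def st(): print('t',round(sensors.read_time_s(),2),np.round(sensors.read_eef_pos(),4),'F',np.round(sensors.read_contact_force(),1),'g',round(sensors.read_gripper_width(),3))
E
python3 - <<'E'
from h import *
manip.reach([.36,-.22,.25],q(0)); s=snap('wrist','w1'); st()
print(s['position'],rot(s)[:,2])
manip.reach([.42,-.01,.30],q(0)); s=snap('wrist','w2'); st()
E
```

```text
t 1.62 [ 0.3599 -0.2207  0.2502] F [-0.5 -0.6 -0.2] g 0.999
[ 0.43089606 -0.22098018  0.32010197] [-2.84547261e-01 -3.20118455e-06 -9.58662014e-01]
t 2.58 [ 0.42   -0.0111  0.2996] F [ 0.6  0.8 -1.2] g 0.997
```

View pics/w1.png

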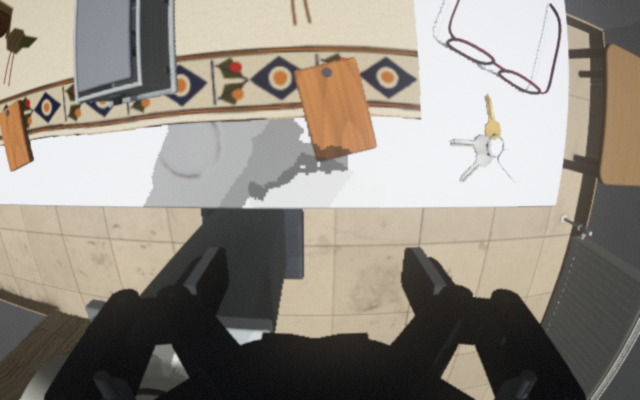

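View pics/w2.png

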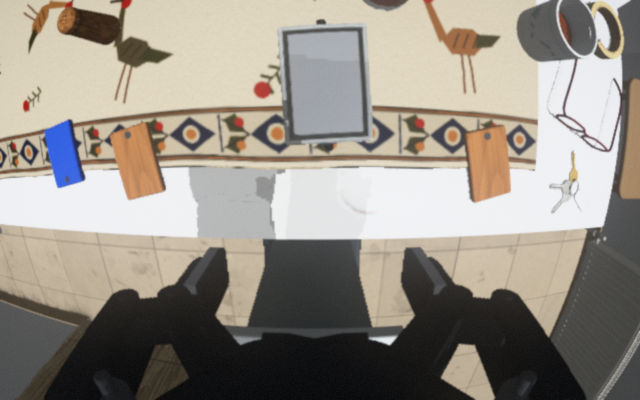

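```bash
cat > m2.py <<'E'
from h import *
def comp(m,c):
    n,l,st,ce=cv2.connectedComponentsWithStats(m); k=l[c[1],c[0]]
    return (l==k).astype(np.uint8) if k else None
def bd(s,c,z=.012):
    hsv=cv2.cvtColor(s['img'],cv2.COLOR_RGB2HSV)
    m=cv2.inRange(hsv,(3,100,110),(17,255,255)); w=60
    k=np.zeros_like(m); k[max(0,c[1]-w):c[1]+w,max(0,c[0]-w):c[0]+w]=255
    m=cv2.morphologyEx(m&k,cv2.MORPH_OPEN,np.ones((5,5)))
    mm=comp(m,c); cn=max(cv2.findContours(mm,cv2.RETR_EXTERNAL,cv2.CHAIN_APPROX_NONE)[0],key=cv2.contourArea)[:,0]
    r=cv2.minAreaRect((wplane(s,cn,z)[:,:2]*1000).astype(np.float32)); return r,mm
if __name__=='__main__':
    for f,c in (('w1',(336,108)),('w2',(489,162)),('w2',(140,160)),('w1',(15,140))):
        s=ld(f); r,mm=bd(s,c); print(f,c,r, s['img'][c[1],c[0]])
    s=ld('w2'); print([s['img'][y,330] for y in range(15,150,3)]); print([s['img'][80,x] for x in range(270,385,3)])
    cv2.imwrite('pics/crop2.png',cv2.resize(s['img'][10:160,250:400],None,fx=4,fy=4,interpolation=0)[:,:,::-1])
E
python3 m2.py
```

```text
w1 (336, 108) ((430.99359130859375, -240.89816284179688), (94.92204284667969, 63.49776840209961), 14.66091537475586) [194 136  88]
w2 (489, 162) ((431.6359558105469, -240.0349884033203), (93.77976989746094, 63.21309280395508), 14.81156063079834) [201 145 100]
w2 (140, 160) ((433.655029296875, 225.25914001464844), (93.08441162109375, 64.31475067138672), 10.975554466247559) [194 136  89]
w1 (15, 140) ((432.4123229980469, 224.659423828125), (93.57347106933594, 65.92488098144531), 11.096482276916504) [182 122  75]
[array([221, 211, 189], dtype=uint8), array([220, 211, 189], dtype=uint8), array([222, 213, 192], dtype=uint8), array([195, 195, 193], dtype=uint8), array([159, 163, 162], dtype=uint8), array([83, 82, 80], dtype=uint8), array([167, 170, 174], dtype=uint8), array([171, 174, 180], dtype=uint8), array([171, 176, 180], dtype=uint8), array([171, 176, 182], dtype=uint8), array([171, 175, 181], dtype=uint8), array([170, 176, 182], dtype=uint8), array([171, 176, 179], dtype=uint8), array([172, 176, 181], dtype=uint8), array([171, 177, 181], dtype=uint8), array([165, 170, 175], dtype=ui
[... 1807 characters left out ...]
 array([160, 164, 169], dtype=uint8), array([158, 164, 168], dtype=uint8), array([158, 163, 167], dtype=uint8), array([162, 165, 170], dtype=uint8), array([159, 164, 169], dtype=uint8), array([160, 163, 169], dtype=uint8), array([160, 163, 170], dtype=uint8), array([164, 167, 171], dtype=uint8), array([163, 166, 171], dtype=uint8), array([163, 166, 170], dtype=uint8), array([141, 144, 147], dtype=uint8), array([73, 73, 71], dtype=uint8), array([146, 148, 148], dtype=uint8), array([197, 193, 183], dtype=uint8), array([224, 215, 194], dtype=uint8), array([224, 215, 193], dtype=uint8), array([224, 215, 194], dtype=uint8), array([223, 214, 192], dtype=uint8), array([224, 215, 194], dtype=uint8)]
```

View pics/crop2.png

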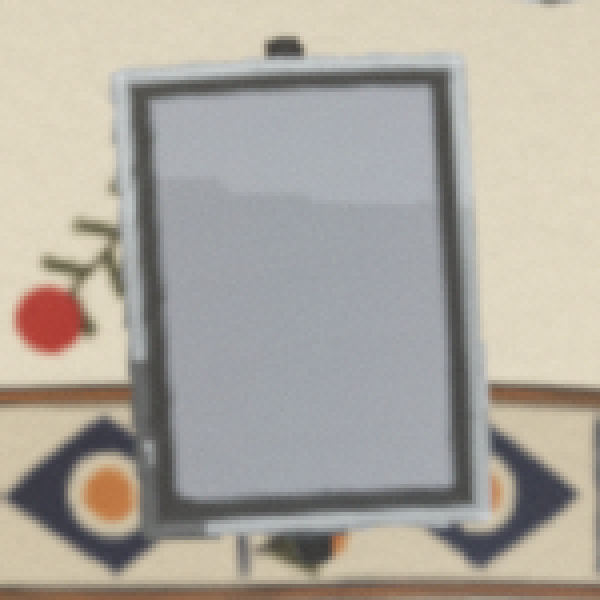

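```bash
cat > m3.py <<'E'
from m2 import *
def disp(s,c,zp=.074):
    g=cv2.cvtColor(s['img'],cv2.COLOR_RGB2GRAY); sat=cv2.cvtColor(s['img'],cv2.COLOR_RGB2HSV)[...,1]
    m=((g>118)&(sat<35)).astype(np.uint8); mm=comp(m,c)
    def mr(a,z):
        cn=max(cv2.findContours(a,cv2.RETR_EXTERNAL,cv2.CHAIN_APPROX_NONE)[0],key=cv2.contourArea)[:,0]
        return cv2.minAreaRect((wplane(s,cn,z)[:,:2]*1000).astype(np.float32))
    dk=((g<118)&(sat<50)).astype(np.uint8)
    k=cv2.dilate(mm,np.ones((3,3)),iterations=3)
    # well edge: fill plate + dark ring
    print('plate',mr(mm,zp)); n,l,st_,ce=cv2.connectedComponentsWithStats(((mm>0)|((dk>0)&(cv2.dilate(mm,np.ones((15,15)))>0))).astype(np.uint8)); print('well', mr((l==l[c[1],c[0]]).astype(np.uint8),.07))
disp(ld('w2'),(325,82))
s=ld('w1'); disp(s,(120,40))
E
python3 m3.py
```

```text
plate ((515.894287109375, -21.377803802490234), (98.68408966064453, 66.90975952148438), 3.5791831016540527)
well ((514.829833984375, -20.362972259521484), (109.27642059326172, 78.98138427734375), 3.6396725177764893)
plate ((511.45074462890625, -24.327991485595703), (110.46533966064453, 86.15151977539062), 4.028796195983887)
well ((509.13677978515625, -25.239837646484375), (120.79818725585938, 95.09432220458984), 4.496825218200684)
```

```bash
python3 - <<'E'
from h import *
s=ld('w2'); v,u=np.mgrid[0:400,0:640]; d=rays(s,np.c_[u.ravel(),v.ravel()]).reshape(400,640,3)
zc=d@rot(s)[:,2]; P=np.array(s['position'])+d*(s['z_map']/zc)[...,None]
T=np.array([.42,-.0111,.2996]); Q=P-T
for x0,x1 in((180,235),(395,450)):
    r=Q[235:330,x0:x1].reshape(-1,3); r=r[(r[:,2]>-.1)&(np.abs(r[:,0])<.05)&(np.abs(r[:,1])<.08)]
    print(len(r), r.min(0),r.max(0),np.percentile(r[:,2],[.5,2,10])); i=np.argsort(r[:,2])[:6]; print(np.round(r[i],4))
print(P[80,325],P[160,140],P[160,489])
E
```

```text
3275 [-0.0126298   0.0233353  -0.05985932] [0.01713545 0.05646822 0.01131222] [-0.05850846 -0.05662794 -0.05022481]
[[-0.0001  0.0426 -0.0599]
 [-0.008   0.043  -0.0597]
 [-0.0011  0.0431 -0.0596]
 [-0.0068  0.0428 -0.0595]
 [-0.0062  0.0427 -0.0595]
 [-0.009   0.043  -0.0593]]
3266 [-0.01307703 -0.05665927 -0.06042971] [ 0.01690908 -0.02375946  0.01065917] [-0.05865321 -0.05635273 -0.05020342]
[[ 0.0007 -0.0433 -0.0604]
 [ 0.0053 -0.0431 -0.0599]
 [-0.0075 -0.0431 -0.0599]
 [-0.0018 -0.0434 -0.0598]
 [ 0.006  -0.043  -0.0597]
 [-0.0062 -0.0428 -0.0596]]
[ 0.5173637  -0.0209271   0.07416606] [0.43529249 0.21613682 0.01305174] [ 0.43522901 -0.23855652  0.01254454]
```

Tips are 60 mm ahead when open, so about 67 mm at a 64 mm grip. The dispenser sits at (0.516,-0.021) with yaw 3.6°, and the plate and well sizes agree with the description. Grasping the right board now.

```bash
cat >> h.py <<'E'
D=np.array([.5157,-.0212]); DY=np.radians(3.6)
E
python3 - <<'E'
from h import *
b=[.4318,-.2405]; Y=q(np.radians(14.7))
manip.reach([*b,.15],Y); 
manip.move_l([*b,.071],velocity=.12); st()
claw.move_gripper(0.6); st(); snap('wrist','g1')
manip.move_l([*b,.10],velocity=.15); st(); snap('wrist','g2')
E
```

```text
t 4.45 [ 0.4323 -0.2405  0.0718] F [ 0.7  0.4 -0.2] g 1.002
t 4.8 [ 0.4324 -0.2408  0.0725] F [-2.1  1.   6.7] g 0.727
t 5.19 [ 0.4323 -0.2408  0.1007] F [-0.4  0.5 -0.5] g 0.726
```

View pics/g2.png

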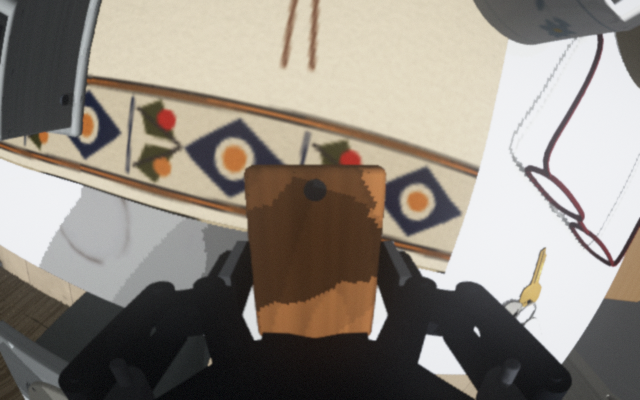

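```bash
cat >> h.py <<'E'
def wcloud(s):
    v,u=np.mgrid[0:400,0:640]; d=rays(s,np.c_[u.ravel(),v.ravel()]).reshape(400,640,3)
    return np.array(s['position'])+d*(s['z_map']/(d@rot(s)[:,2]))[...,None]
E
python3 - <<'E'
from h import *
for f in('g1','g2'):
    s=ld(f);P=wcloud(s); 
    for c in((314,260),(260,290),(375,290),(314,300)): print(f,c,P[c[1],c[0]],s['img'][c[1],c[0]])
E
```

```text
g1 (314, 260) [ 0.43321859 -0.24038046  0.01162068] [72 48 29]
g1 (260, 290) [ 0.40946667 -0.21848358  0.01221206] [74 52 32]
g1 (375, 290) [ 0.4233106  -0.27513171  0.01094796] [145 110  86]
g1 (314, 300) [ 0.41068411 -0.24628046  0.01185807] [139  91  54]
g2 (314, 260) [ 0.4332283  -0.24042321  0.03999304] [73 49 30]
g2 (260, 290) [ 0.40861565 -0.21850587  0.03931748] [76 51 34]
g2 (375, 290) [ 0.42296093 -0.27538704  0.03870596] [143 108  85]
g2 (314, 300) [ 0.41056069 -0.24635686  0.04000785] [146  94  56]
```

The wrist view shows the brown board held level between the pads (rows 166–335, columns 246–386, eyelet at (315,190)). I check its offset along the tool's x axis, then place it.

```bash
python3 - <<'E'
from h import *
s=ld('g2'); T=np.array([.4323,-.2408]); Y=np.radians(14.7); ax=np.array([np.cos(Y),np.sin(Y)])
g=s['img'].astype(int)
for x in (280,290,340,350):
    print(x,[tuple(g[y,x]) for y in range(160,172,1)][:12:2])
for uv in((290,166),(340,166),(290,334),(340,334),(247,250),(384,230)):
    p=wplane(s,uv,.0398)[0,:2]-T; print(uv,np.round([p@ax,p@[-ax[1],ax[0]]],4))
E
python3 - <<'E'
from h import *
manip.reach([D[0],D[1],.19],q(DY)); st()
s=snap('wrist','g3')
E
```

```text
280 [(np.int64(119), np.int64(113), np.int64(109)), (np.int64(81), np.int64(80), np.int64(85)), (np.int64(66), np.int64(58), np.int64(56)), (np.int64(79), np.int64(59), np.int64(42)), (np.int64(95), np.int64(68), np.int64(47)), (np.int64(106), np.int64(74), np.int64(50))]
290 [(np.int64(203), np.int64(189), np.int64(163)), (np.int64(205), np.int64(192), np.int64(166)), (np.int64(151), np.int64(137), np.int64(113)), (np.int64(76), np.int64(56), np.int64(39)), (np.int64(89), np.int64(64), np.int64(42)), (np.int64(96), np.int64(68), np.int64(45))]
340 [(np.int64(133), np.int64(54), np.int64(44)), (np.int64(124), np.int64(54), np.int64(41)), (np.int64(95), np.int64(55), np.int64(43)), (np.int64(79), np.int64(58), np.int64(42)), (np.int64(91), np.int64(64), np.int64(43)), (np.int64(99), np.int64(68), np.int64(44))]
350 [(np.int64(174), np.int64(53), np.int64(44)), (np.int64(174), np.int64(51), np.int64(42)), (np.int64(137), np.int64(56), np.int64(43)), (np.int64(77), np.int64(56), np.int64(40)), (np.int64(92), np.int64(65), np.int64(44)), (np.int64(98), np.int64(69), np.int64(46))]
(290, 166) [0.0461 0.0104]
(340, 166) [ 0.0461 -0.0111]
(290, 334) [-0.0464  0.0134]
(340, 334) [-0.0464 -0.0141]
(247, 250) [0.0058 0.0321]
(384, 230) [ 0.0162 -0.0324]
t 6.23 [ 0.5153 -0.0218  0.189 ] F [-0.5 -0.3 -1.7] g 0.724
```

View pics/g3.png

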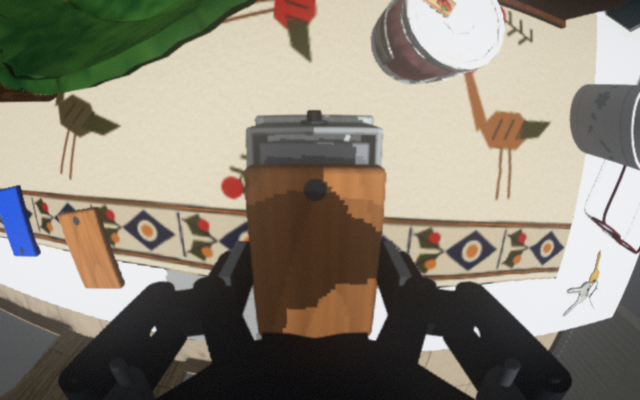

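Board and casing centre lines coincide (columns about 315 for both). Lower and release.

```bash
python3 - <<'E'
from h import *
manip.move_l([D[0],D[1],.1475],velocity=.06); manip.dwell(.1); st()
claw.move_gripper(1.0); st()
manip.move_l([D[0],D[1],.19],velocity=.15)
manip.reach([D[0]-.09,D[1],.27],q(DY)); st(); s=snap('wrist','p1')
E
```

```text
t 7.24 [ 0.5159 -0.0212  0.1479] F [ 0.4  0.2 -1.1] g 0.725
t 7.61 [ 0.5158 -0.0212  0.1476] F [-0.7 -0.1 -0.3] g 1.005
t 8.59 [ 0.4257 -0.0212  0.2695] F [-0.2 -0.4 -0.6] g 1.001
```

View pics/p1.png

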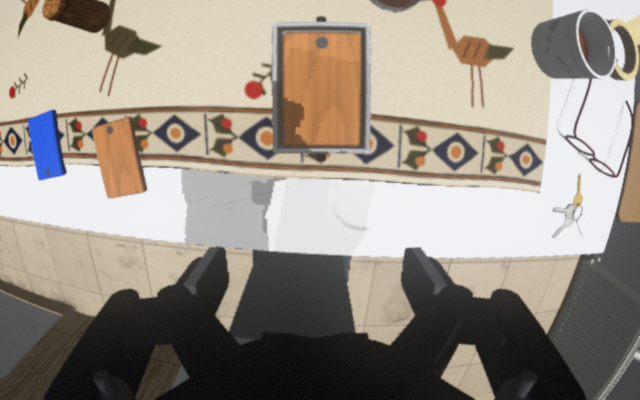

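```bash
python3 - <<'E'
from m2 import *
s=ld('p1'); print('placed',bd(s,(335,85),.086)[0]); print('left',bd(s,(122,160))[0])
P=wcloud(s); print(P[85,325],P[50,300],P[130,350],P[120,300],P[50,350])
# rim outer: casing light band
g=cv2.cvtColor(s['img'],cv2.COLOR_RGB2GRAY)
def e(u,v,z=.07): return np.round(wplane(s,(u,v),z)[0,:2],4)
print(g[85,265:290],g[85,355:380]); print(g[15:40,335],g[140:158,335])
E
```

```text
placed ((513.4296875, -21.659500122070312), (92.84017181396484, 62.48382568359375), 3.8964829444885254)
left ((433.7250061035156, 225.0078887939453), (93.01231384277344, 64.24959564208984), 11.14901351928711)
[ 0.51562805 -0.0241707   0.08624807] [ 0.54362277 -0.00228374  0.08554304] [ 0.4803265  -0.0470607   0.08576476] [ 0.48577706 -0.00584699  0.08624954] [ 0.54652666 -0.04242707  0.08589119]
[211 214 213 213 214 209 185 137 115 114 106  93  81  70  73  73  72  82
 107 127 139 147 146 147 145] [147 145 143 138 132 115  89  75  70  77 101 129 159 172 176 181 204 212
 215 214 215 214 214 215 215]
[215 212 209 210 212 214 207 191 194 200 178 134  95  78  87 111 138 130
 139 154 162 163 161 162 163] [145 144 144 138 124 106  89  91 129 172 188 182 168 176 190 197 196 193]
```

Board 1 lies flat (top at 0.086 throughout), centred at about (0.514,-0.022) with yaw 3.9°, well inside tolerance. Next the left board.

```bash
python3 - <<'E'
from h import *
b=[.4340,.2250]; Y=q(np.radians(11.1)); y=np.radians(11.1)
manip.reach([*b,.15],Y); 
manip.move_l([*b,.071],velocity=.12); st()
claw.move_gripper(0.6); st()
manip.move_l([*b,.10],velocity=.15); s=snap('wrist','g4'); st()
T=sensors.read_eef_pos()[:2]; ax=np.array([np.cos(y),np.sin(y)])
P=wcloud(s); print(P[260,314],P[300,340],P[300,280])
for uv in((290,166),(340,166),(290,334),(340,334)):
    p=wplane(s,uv,.0398)[0,:2]-T; print(uv,np.round([p@ax,p@[-ax[1],ax[0]]],4))
E
```

```text
t 14.28 [0.4343 0.2252 0.0716] F [ 0.  -0.1  0. ] g 0.999
t 14.64 [0.4346 0.2253 0.0725] F [-0.8 -1.   6.8] g 0.726
t 15.03 [0.4341 0.225  0.0999] F [ 0.7  0.6 -0.4] g 0.725
[0.43511016 0.22557395 0.03924923] [0.41557342 0.20832682 0.04094042] [0.40893714 0.23815943 0.04008661]
(290, 166) [0.0466 0.0106]
(340, 166) [ 0.0466 -0.0109]
(290, 334) [-0.0459  0.0136]
(340, 334) [-0.0459 -0.014 ]
```

View pics/g4.png

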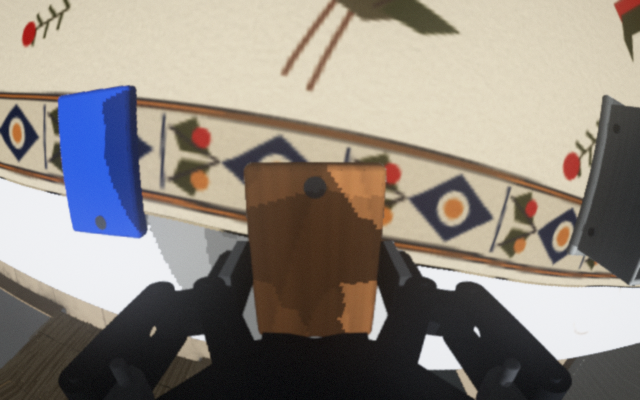

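The second board is held level too, with its far edge at row 163 (about 1.5 mm further forward than the first, which I compensate for). Place it.

```bash
python3 - <<'E'
from h import *
x=[D[0]-.0013,D[1]-.0001]
manip.reach([*x,.20],q(DY)); st()
manip.move_l([*x,.1600],velocity=.06); manip.dwell(.15); st()
claw.move_gripper(1.0); st()
manip.move_l([*x,.20],velocity=.15)
manip.reach([D[0]-.09,D[1],.28],q(DY)); st(); s=snap('wrist','p2')
E
python3 - <<'E'
from m2 import *
s=ld('p2'); print('placed',bd(s,(335,85),.098)[0]); P=wcloud(s); print(P[85,325],P[50,300],P[130,350],P[120,300],P[50,350])
cv2.imwrite('pics/crop3.png',cv2.resize(s['img'][10:160,250:400],None,fx=4,fy=4)[:,:,::-1])
snap('side','s2'); a=ld('s2'); cv2.imwrite('pics/crop4.png',cv2.resize(a['img'][170:250,270:370],None,fx=6,fy=6)[:,:,::-1])
E
```

```text
t 19.88 [ 0.5144 -0.0213  0.2   ] F [ 1.   0.3 -0.7] g 0.72
t 20.84 [ 0.5146 -0.0213  0.1604] F [-0.4  0.2 -0.2] g 0.725
t 21.21 [ 0.5145 -0.0213  0.1601] F [-0.5 -0.2  0.6] g 1.002
t 22.18 [ 0.4257 -0.0212  0.2795] F [ 0.   0.4 -0.5] g 0.996
placed ((513.9459838867188, -21.5953369140625), (93.35306549072266, 63.353355407714844), 3.756633758544922)
[ 0.51546299 -0.02409872  0.09892753] [ 0.54318688 -0.00243114  0.09814317] [ 0.48045707 -0.04687833  0.09739208] [ 0.48589496 -0.00593842  0.09836927] [ 0.54623948 -0.04226609  0.09759078]
```

View pics/crop3.png

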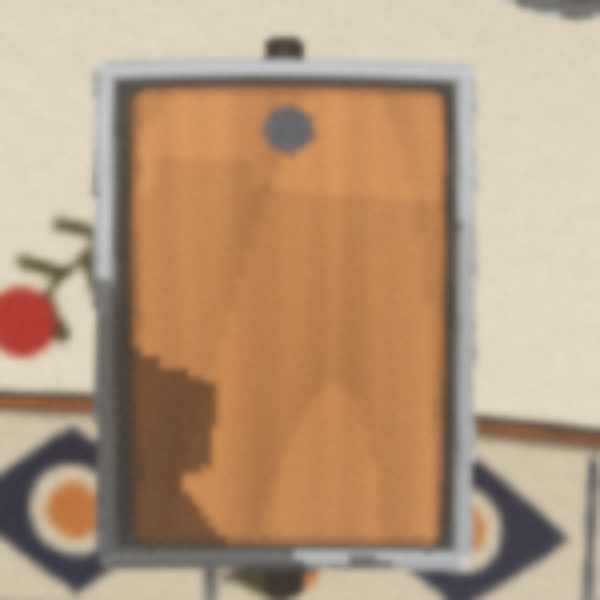

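View pics/crop4.png

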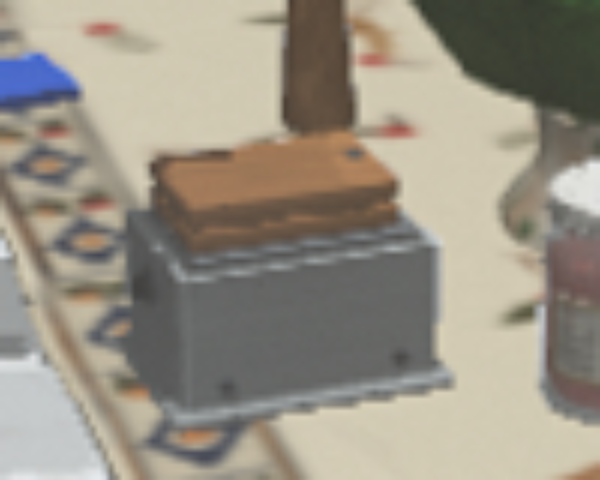

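The pile is square: both boards aligned, level at about 0.098, with a 4–6 mm gap to the walls all round (edges in the crop at columns 130–445 and rows 85–545). Now shut the gripper and press in steps.

```bash
python3 - <<'E'
from h import *
x=[.5147,-.0215]
claw.move_gripper(0.0); 
manip.reach([*x,.195],q(DY)); manip.dwell(.2); st()
for z in(.175,.172,.169,.165,.155):
    manip.move_l([*x,z],velocity=.03); manip.dwell(.1); st()
E
```

```text
t 23.8 [ 0.5146 -0.0215  0.1968] F [-0.7 -0.4 -0.2] g 0.004
t 24.72 [ 0.5148 -0.0215  0.1752] F [-0.2  0.2 -0.5] g -0.002
t 25.07 [ 0.5147 -0.0215  0.172 ] F [-0.6 -0.4 -0.2] g 0.003
t 25.42 [ 0.5149 -0.0215  0.1693] F [ 0.8 -0.3  2.8] g 0.0
t 25.8 [ 0.5149 -0.0215  0.1652] F [ 1.7 -0.4  4.3] g -0.001
t 26.38 [ 0.5149 -0.0215  0.1553] F [ 1.6 -1.2  5.9] g -0.0
```

```bash
python3 - <<'E'
from h import *
x=[.5147,-.0215]
for z in(.146,.1392):
    manip.move_l([*x,z],velocity=.03); manip.dwell(.2); st()
manip.dwell(.4); st(); print(np.mean([sensors.read_contact_force() for _ in range(10)],0))
snap('wrist','e1'); snap('side','e2'); snap('scene','e3')
s=ld('e1'); a=ld('e2'); 
cv2.imwrite('pics/ce1.png',np.vstack([cv2.resize(s['img'][130:350,200:440],(720,330))[:,:,::-1],cv2.resize(a['img'][185:250,270:370],(720,270))[:,:,::-1]]))
P=wcloud(s)
for v in range(150,300,15): print(v,[tuple(np.round(P[v,u],4)) for u in(285,345)])
E
```

```text
t 27.03 [ 0.5149 -0.0215  0.1466] F [1.6 0.4 8. ] g 0.002
t 27.61 [ 0.5149 -0.0215  0.1399] F [0.7 0.4 8.4] g 0.001
t 28.01 [ 0.5149 -0.0215  0.1399] F [-0.1  0.7  8.6] g 0.002
[-0.07224566  0.68741628  8.64260442]
150 [(np.float64(0.562), np.float64(-0.0028), np.float64(0.0432)), (np.float64(0.564), np.float64(-0.0353), np.float64(0.0432))]
165 [(np.float64(0.5582), np.float64(-0.0052), np.float64(0.0671)), (np.float64(0.56), np.float64(-0.0333), np.float64(0.0669))]
180 [(np.float64(0.551), np.float64(-0.0055), np.float64(0.067)), (np.float64(0.5528), np.float64(-0.0339), np.float64(0.0672))]
195 [(np.float64(0.5436), np.float64(-0.0057), np.float64(0.067)), (np.float64(0.5455), np.float64(-0.0345), np.float64(0.0673))]
210 [(np.float64(0.5359), np.float64(-0.006), np.float64(0.0671)), (np.float64(0.5379), np.float64(-0.0353), np.float64(0.0673))]
225 [(np.float64(0.5282), np.float64(-0.0063), np.float64(0.0674)), (np.float64(0.5301), np.float64(-0.036), np.float64(0.0674))]
240 [(np.float64(0.5199), np.float64(-0.0065), np.float64(0.0671)), (np.float64(0.5216), np.float64(-0.0369), np.float64(0.0667))]
255 [(np.float64(0.5117), np.float64(-0.0068), np.float64(0.0678)), (np.float64(0.5133), np.float64(-0.0377), np.float64(0.0672))]
270 [(np.float64(0.5193), np.float64(-0.0091), np.float64(0.0962)), (np.float64(0.5212), np.float64(-0.0342), np.float64(0.0967))]
285 [(np.float64(0.5249), np.float64(-0.0107), np.float64(0.1166)), (np.float64(0.5268), np.float64(-0.0318), np.float64(0.1173))]
```

View pics/ce1.png

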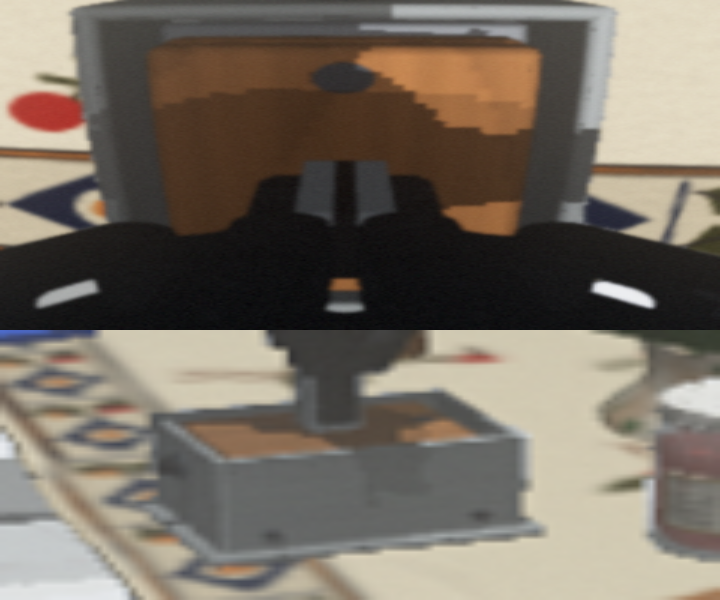

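View pics/e1.png

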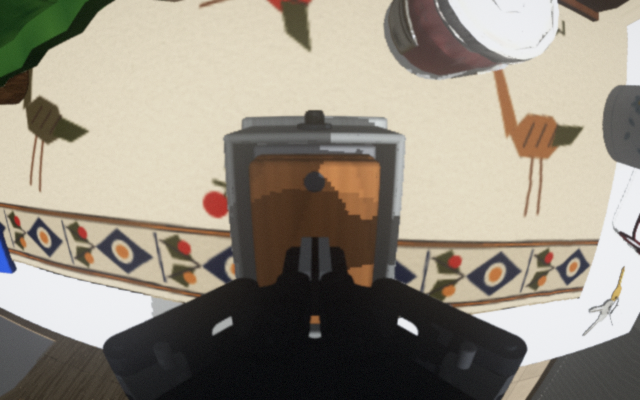

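The board face is level at 0.067, about 3 mm below the rim. I go 1 mm deeper, check against the rim seen in the same picture, then hand in.

```bash
python3 - <<'E'
from h import *
x=[.5147,-.0215]
manip.move_l([*x,.1383],velocity=.02); manip.dwell(.5); st()
s=snap('wrist','f1'); P=wcloud(s); print('board',np.median(P[170:240,270:290,2]),np.median(P[185:240,350:365,2]))
for u,v in((235,180),(233,200),(397,180),(396,200),(232,220),(315,139),(280,137)): print(u,v,np.round(P[v,u],4))
print(np.abs(sensors.read_joint_vel()).max(),np.mean([sensors.read_contact_force() for _ in range(10)],0))
E
```

```text
t 28.91 [ 0.5149 -0.0215  0.1391] F [-0.   0.   8.6] g -0.0
board 0.06634757649849429 0.06631184278635197
235 180 [0.55   0.0186 0.0677]
233 200 [0.5404 0.0192 0.0695]
397 180 [ 0.5552 -0.0585  0.0692]
396 200 [ 0.5456 -0.0591  0.0701]
232 220 [0.5299 0.02   0.0691]
315 139 [ 0.5716 -0.0184  0.0691]
280 137 [ 0.5716 -0.0026  0.0694]
0.0012902317892837904 [-0.26968806 -0.43260287  9.71904289]
```

```bash
python3 - <<'E'
from h import *
manip.close_job(); st()
E
```

```text
the job is handed in; nothing more can be done
the job is handed in; nothing more can be done
```

Both brown boards are on the carrier plate, one on the other, and the job was handed in at about 29 s. The shut fingertips were still holding the pile pressed down. The blue look-alike was left alone.

My last checks:
- **Alignment:** The boards measured within about 1 mm and 0.2° of each other. They were within about 3 mm of the plate centre and about 0.3° of the casing. These were measured before pressing; in the pictures taken while pressing they still looked square.
- **Depth:** The top face was level at 0.0663 m in the wrist camera's depth, and 0.0661 m from the arm's position. That is 3.7–3.9 mm below the nominal rim. The rim in the same picture read about 0.5–1 mm low, so against that the depth is about 3 mm. Both are inside the 0.5–7.5 mm window.
- **Push:** The fingertips pressed with 8.6–9.7 N and the arm was still. That is slightly under the spring's force of about 11.2 N at this depth, as expected with the boards' weight helping.
- **Mug, jar and shaker:** The arm never went near them and they looked untouched in the views I saw, but I did not measure their positions again.

One disagreement: the colour masks showed the boards 1–3 mm short of 96 mm in length, because the edge at the end is dark. I therefore checked the lengthwise centring from the edges seen in the gripper.

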